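Press a filter plunger home in a leaning vial

TASK

Take the thin plunger (the smaller of the two) out of the rack and push it into the narrow leaning vial, driving the filter plug ahead of it, until the plunger's collar sits fully home on the vial's mouth. To seat the seal, press gently but firmly along the vial with about 20 N for a second, then let go and leave the plunger there. Leave the thick plunger, the bottle and the beaker as they are.

Things in the scene. Friction and masses are not known exactly. Their poses are not given: they have to be found in the camera images.
- thin_plunger: Loose white plastic plunger, 50 g, the thinner of two in the rack. Origin: centre of its collar's underside; z points from shaft to handle. Shaft: diameter 9 mm, down to z = -105 mm, 2.5 mm chamfer at the tip. Collar: disc, diameter 32 mm, z = 0 to 6 mm. Handle: flat tab, 14 mm thick along x, 26 mm wide along y, z = 6 to 62 mm. At the start it hangs upright, collar on the rack's top.
- narrow_vial: Fixed glass vial with the narrow bore, leaning 30 degrees, mouth towards the robot's side. Origin: centre of its foot; z along the bore to the mouth. 130 mm long, outer diameter 21 mm, bore 12 mm, no funnel. A stiff filter plug (about 6 N to slide) sits in it, its top 55 to 80 mm below the mouth at the start; it can go far enough for the plunger's collar to reach the lip.
- narrow_vial_mouth (a point): Centre of the narrow vial's mouth, in the plane of its lip, 143 mm above the table. A board supports the vial's underside (-x side) up to 30 mm from the lip; the stand's base plate is 130 x 90 mm.
- wide_vial: The other leaning glass vial, not used: outer diameter 36 mm, bore 27 mm, 130 mm long, in the same kind of fixed stand. Origin: centre of its foot; z along the bore.
- rack: Fixed white rack, 85 mm along x, 190 mm along y, 119 mm high; origin at the centre of its underside. Its top plate has two 24 mm holes at y = -55 and +55 mm, one plunger in each.
- thick_plunger: Loose bystander: a bigger plunger of the same form in the other hole of the rack: shaft diameter 20 mm, collar diameter 44 mm, tab 40 mm wide. Origin: centre of its collar's underside.
- bottle: Loose bystander: white bottle, diameter 60 mm, 140 mm high. Origin: centre of its underside.
- beaker: Loose bystander: open glass beaker, rim diameter 70 mm, 90 mm high. Origin: centre of its underside.
There are look-alikes about, which are no part of the job. What is shaped like the thin_plunger but blue is not meant.

How it is judged:
On the way:
1. the thin plunger's collar is on the narrow vial's lip and pressed there with at least 12 N for 0.4 s (distance between thin_plunger and narrow_vial_mouth below 0.004 m and angle between the z axis of thin_plunger and the z axis of narrow_vial, either way round below 0.06 rad and contact force between thin_plunger and narrow_vial above 12 N and z of thin_plunger in the frame of narrow_vial below 0.1325 m), for 0.4 s.
At the end, for the whole second after the job is handed in: The thin plunger stands in the narrow vial, collar on the lip (collar's underside at most 2.5 mm above the lip, its centre within 4 mm of the mouth's centre, axes within 0.06 rad), released and at rest; the thick plunger is within 15 mm, the bottle and the beaker within 20 mm of where they were (distance between thin_plunger and narrow_vial_mouth below 0.004 m and z of thin_plunger in the frame of narrow_vial below 0.1325 m and angle between the z axis of thin_plunger and the z axis of narrow_vial, either way round below 0.06 rad and linear speed of thin_plunger below 0.01 m/s and distance of thick_plunger from where it was at the start of the episode below 0.015 m and distance of each of bottle, beaker from where it was at the start of the episode below 0.02 m); the robot touches nothing.
It fails at once if the thin plunger and the narrow vial pressed together with more than 60 N (contact force between thin_plunger and narrow_vial above 60 N).
It fails at once if the thick plunger moved by more than 15 mm (distance of thick_plunger from where it was at the start of the episode above 0.015 m).
It fails at once if the bottle moved by more than 20 mm (distance of bottle from where it was at the start of the episode above 0.02 m).
It fails at once if the beaker moved by more than 20 mm (distance of beaker from where it was at the start of the episode above 0.02 m).
It also fails if it takes over 54 s, if anything falls off the work surface, if the arm or the gripper's body presses on something with over 40 N, if the wrist force passes 120 N, or if a joint passes its speed limit or range.

ROBOT

A 6-joint arm with a two-finger parallel gripper is mounted at the origin on the work surface. World frame = base frame: x ahead of the robot, y to its left, z up, the work surface at z = 0. Lengths are in m, angles in rad, forces in N, time in s.
With the tool pointing down it reaches from about 0.225 to 0.875 m from the base axis. Payload 3.4 kg.
Tool frame: the origin (TCP) lies on the centre line of the jaws, within the pads' length; the fingertips stand 17 mm ahead of it and the grasp point (between the pads) lies 2 mm behind it; z points along the fingers, y is the line along which they close (so a half turn about z gives the same grasp; the last joint's range is limited). The gripper opens to 85 mm and grips with 20 to 120 N. Pads are 22 mm wide; open, the fingers measure 114 mm over their backs; the gripper's body (76 mm by 85 mm) begins 54 mm behind the grasp point. The pads swing forward as they close: fully open they stand 13 mm farther back than shut.
Start: joints at [1.108, 0.276, 1.505, -0, 1.361, -0.121], TCP at [0.193, 0.542, 0.248] pointing down, gripper open.
Joint ranges: [-2.89, 2.89], [-0.75, 2.08], [0.22, 2.7], [-1.18, 4.32], [0.11, 2.71], [-2.7, 2.7]. Speed limits (rad/s): [2.57, 2.57, 3.14, 3.14, 3.14, 3.14].

INTERFACE

Orientations are given as a unit quaternion [w, x, y, z].
In Python, from rig import manip gives the robot as it stands.
- The arm moves only by the tool move_arm, never from a script. Its argument "steps" is one flat list of numbers, 7 for each row, row after row: the turn, a rotation vector about the world's x, y, z normalised to -1 to 1, where 1 is 360 degrees, then the shift along the world's x, y, z normalised to -1 to 1, where 1 is 1 m, then the opening, from -1 (shut) to 1 (fully open). A call has exactly 10 rows; each row is the pose to reach, as a shift and turn from the pose commanded when the call began, turning the shorter way round; what a row does not reach only later rows make up. A row lasts 1/10 s, in which the tool goes at most 50 mm and 8.59 degrees, less where a joint would pass 70% of its speed; a pose out of reach is approached as far as the arm can. A call with a number of a shift or a turn outside -1 to 1 is refused whole. A call with a gripper value outside its range is refused whole. The fingers move at their own pace and stop on an object; "squeeze" is the grip in N (left out, the last holds). Time passes only in rows, so rows that repeat a pose let the fingers close, or fill a call up. It gives the time, the measured TCP pose, the force, the opening and the grip force at its end, in the units of the state.
- manip.get_state(): the state, without advancing time (a new reading comes with each control period).
- manip.get_image(name): name is "side" or "top" or "wrist"; returns a dict with "pixels" (480x640x3 uint8, blue, green, red), "fx", "fy", "cx", "cy" (pixels), "R" (3x3) and "t" (3): a world point X has camera coordinates R X + t. Camera axes: x right, y down, z forward; pixel columns grow to the right and rows downward; lengths in m; the calibration is good to about 2 mm. The wrist camera is an equidistant fisheye: a pixel r from the principal point sees the ray r / f radians off the axis. A picture is of the moment at which its call begins. There is no depth.
- manip.sign_off(): hands the job in; it is judged then, once.
The state is a dict: "clock": time; "qpos": joint angles; "qd": joint speeds; "effort": joint torques, N m; "position": TCP position; "ee_rot": TCP orientation; "contact_force": force on the tool from outside, world axes, zero at the start; "moment": the same for the moment, N m; "width": finger opening in m; "gripper_force": force on a finger pad.
Only numpy, scipy, OpenCV 4.12 (cv2) and the standard library are available. Lean on these libraries where they do the work, as an engineer would, in place of code of your own. Each camera call takes 0.05 s, during which the arm holds its last target. There are 200 camera calls.

## Working session

There is one attempt and no reset: what is moved stays moved. The work goes in short steps, Python scripts to look and compute and a tool call to move; the robot and the scene stay as the last step left them, time stands still between calls to the robot, and variables do not carry over. Pictures are saved under pics/ and viewed, at most 10 in all, crops included, and the job is handed in when it is done.

Besides the shell and the picture viewer there is one more tool, called as name(argument=value, ...) on one line, values as JSON. move_arm: Moves the arm, as the interface text tells. Scaled input: -1 to 1 covers 1 m each way for a shift and 360 degrees each way for a turn. Its arguments: {"type":"object","properties":{"steps":{"type":"array"},"squeeze":{"type":"number"}},"required":["steps"]}

```bash
mkdir -p pics; ls
cat > h.py <<'E'
import numpy as np, cv2, pickle
from rig import manip
def grab(names):
    d={}
    for n in names:
        d[n]=manip.get_image(n)
        d[n]['pixels']=np.array(d[n]['pixels'],dtype=np.uint8)
    return d
def ray(im,u,v,fish=False):
    x=(u-im['cx'])/im['fx'];y=(v-im['cy'])/im['fy']
    if fish:
        r=np.hypot(x,y);s=np.sin(r)/r if r>1e-9 else 1
        d=np.array([x*s,y*s,np.cos(r)])
    else: d=np.array([x,y,1.])
    R=np.array(im['R']);t=np.array(im['t']);d=R.T@d
    return -R.T@t,d/np.linalg.norm(d)
def onz(im,u,v,z,fish=False):
    o,d=ray(im,u,v,fish);return o+d*(z-o[2])/d[2]
def proj(im,X,fish=False):
    p=np.array(im['R'])@np.array(X)+np.array(im['t'])
    if fish:
        r=np.hypot(p[0],p[1]);th=np.arctan2(r,p[2]);k=th/r
        return im['cx']+im['fx']*p[0]*k,im['cy']+im['fy']*p[1]*k
    return im['cx']+im['fx']*p[0]/p[2],im['cy']+im['fy']*p[1]/p[2]
def tri(a,b):
    A=np.zeros((3,3));B=np.zeros(3)
    for o,d in(a,b):
        P=np.eye(3)-np.outer(d,d);A+=P;B+=P@o
    X=np.linalg.solve(A,B)
    return X,[np.linalg.norm((np.eye(3)-np.outer(d,d))@(X-o)) for o,d in(a,b)]
E
python3 - <<'E'
from h import *
d=grab(['side','top','wrist'])
pickle.dump(d,open('d0.pkl','wb'))
for n in d:
    cv2.imwrite(f'pics/{n}0.png',d[n]['pixels']); i=d[n]
    print(n,i['fx'],i['cx'],i['cy'],'cam',-np.array(i['R']).T@np.array(i['t']),np.array(i['R']).round(3).tolist())
print(manip.get_state())
E
```

```text
pics
side 458.9582441746939 319.3485755276586 238.88274595218388 cam [ 0.50030354 -0.59996342  0.69892516] [[0.983, -0.18, -0.021], [-0.136, -0.659, -0.74], [0.119, 0.731, -0.672]]
top 513.5586566263071 315.771201165734 232.62031618883373 cam [0.40065537 0.02432176 1.06882175] [[-0.014, -1.0, 0.023], [-0.98, 0.009, -0.198], [0.197, -0.026, -0.98]]
wrist 371.64829954431775 325.48692747773265 241.94384340744543 cam [0.11890608 0.56769527 0.37248579] [[0.334, 0.943, -0.002], [0.898, -0.317, 0.304], [0.286, -0.104, -0.953]]
{'clock': 0.15, 'qpos': array([ 1.10796855e+00,  2.76497166e-01,  1.50585250e+00, -1.10101657e-05,
        1.36071642e+00, -1.20981594e-01]), 'qd': array([-1.12026860e-03, -2.87109406e-03, -5.28974640e-03, -5.92649817e-05,
        7.78041614e-04,  1.62040401e-03]), 'effort': array([ 1.26549952e-03, -4.17143333e+01, -2.46033847e+01, -2.09417925e-05,
        7.65511271e-03,  1.05423416e-05]), 'position': array([0.19258477, 0.54138992, 0.2476073 ]), 'ee_rot': array([-2.06854255e-04,  1.70090879e-01,  9.85428105e-01, -7.07099956e-04]), 'contact_force': array([0.32369205, 0.66634451, 0.36794744]), 'moment': array([-0.01218359,  0.00625312, -0.02320924]), 'gripper_force': 0.0, 'width': 0.08558642041063788}
```

View pics/side0.png

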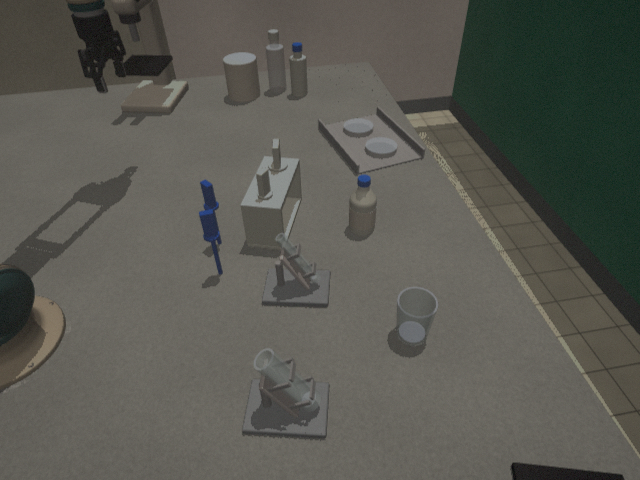

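View pics/top0.png

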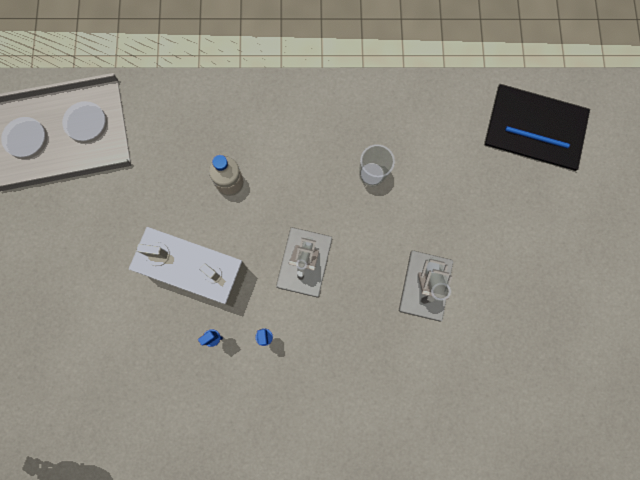

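Top view: the rack holds white plungers at (153,252), larger, and (211,273), smaller. The narrow vial is near (305,260) and the wide one at (437,287). Candidates for the thin plunger are white (211,273), white (153,252) = thick, and blue (210,338) and (264,337) = look-alikes. I choose the white one at (211,273) and will check it in a close crop.

Run:
```python
from h import *
d=pickle.load(open('d0.pkl','rb'))
t=d['top']['pixels'];s=d['side']['pixels']
def c(im,x,y,w,h,W,H): return cv2.convertScaleAbs(cv2.resize(im[y:y+h,x:x+w],(W,H),interpolation=cv2.INTER_CUBIC),alpha=1.3)
out=np.zeros((600,800,3),np.uint8)
out[:300,:400]=c(t,125,222,128,96,400,300)   # scale 3.125
out[:300,400:]=c(t,270,220,80,60,400,300)    # scale 5
out[300:,:400]=c(s,230,135,80,60,400,300)*1    # 5
out[300:,400:]=c(s,257,230,80,60,400,300)  # 5
cv2.imwrite('pics/crop0.png',out)
```

```text
(no output)
```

View pics/crop0.png

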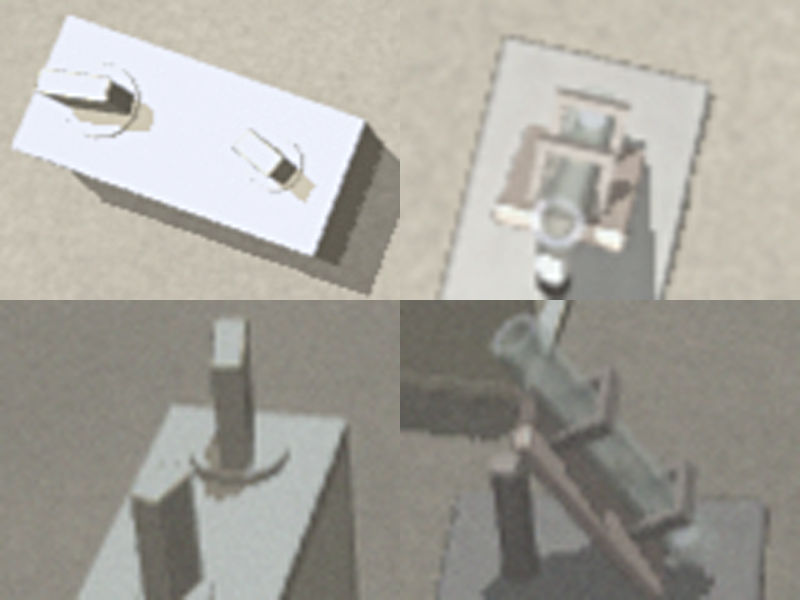

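The crop shows the thin plunger (small collar, narrow tab) at top pixel ~(211,273), and the thick one at upper left. The narrow vial's mouth is at top (301.6,264) and side (279.4,236.4).

Run:
```python
from h import *
d=pickle.load(open('d0.pkl','rb'));T=d['top'];S=d['side']
C=[onz(T,u,v,.119) for u,v in[(146.8,226.8),(242.4,261.0),(225.8,303.6),(129.2,269.4)]]
for a in C:print(a.round(4))
C=np.array(C);print('len',[np.linalg.norm(C[i]-C[(i+1)%4]).round(4) for i in range(4)])
c=C.mean(0);ey=(C[0]+C[3]-C[1]-C[2]);ey/=np.linalg.norm(ey)
print('c',c,'ey',ey,'yaw of y',np.degrees(np.arctan2(-ey[0],ey[1])),'holes',c-ey*.055,c+ey*.055)
X=c-ey*.055
print('tabtop proj top',proj(T,X+[0,0,.062]),'side',proj(S,X+[0,0,.062]))
k=lambda u,v:onz(T,u/3.125+125,v/3.125+222,.181)
P=[k(232,150),k(250,128),k(298,160),k(278,180)]
for p in P:print(p.round(4))
print('mouth top',onz(T,301.6,264,.143),'tri',tri(ray(T,301.6,264),ray(S,279.4,236.4)))
q=lambda x,y:onz(T,(x-400)/5+270,y/5+220,.0)
# stand base plate edges
print('plate', onz(T,(505-400)/5+270,38/5+220,.01),onz(T,(712-400)/5+270,85/5+220,.01))
```

```text
[0.6062 0.3163 0.119 ]
[0.5395 0.1365 0.119 ]
[0.4612 0.1657 0.119 ]
[0.5261 0.3445 0.119 ]
len [np.float64(0.1917), np.float64(0.0835), np.float64(0.1902), np.float64(0.0849)]
c [0.53322397 0.24075897 0.119     ] ey [0.3446732  0.93872274 0.        ] yaw of y -20.161847785129794 holes [0.51426695 0.18912922 0.119     ] [0.552181   0.29238872 0.119     ]
tabtop proj top (np.float64(207.51716181806876), np.float64(270.6164318439628)) side (np.float64(261.2074681971836), np.float64(170.32415281825882))
[0.5155 0.2034 0.181 ]
[0.5277 0.1938 0.181 ]
[0.5095 0.1669 0.181 ]
[0.4986 0.1777 0.181 ]
mouth top [0.52928041 0.02646671 0.143     ] tri (array([0.52924966, 0.02645775, 0.14220406]), [np.float64(0.00014039875767300105), np.float64(0.0001403987576729311)])
plate [0.6252365  0.04840018 0.01      ] [ 0.60422979 -0.03844133  0.01      ]
```

move_arm(steps=[0, 0, -0.1, 0.05, -0.05, 0.05, 1, 0, 0, -0.2, 0.32, -0.354, 0.05, 1, 0, 0, -0.289, 0.32, -0.354, 0.05, 1, 0, 0, -0.289, 0.32, -0.354, 0.05, 1, 0, 0, -0.289, 0.32, -0.354, 0.05, 1, 0, 0, -0.289, 0.32, -0.354, 0.05, 1, 0, 0, -0.289, 0.32, -0.354, 0.05, 1, 0, 0, -0.289, 0.32, -0.354, 0.05, 1, 0, 0, -0.289, 0.32, -0.354, 0.05, 1, 0, 0, -0.289, 0.32, -0.354, 0.05, 1])

```text
clock: 1.15
position: [0.5144, 0.1852, 0.2982]
ee_rot: [0.0, 0.799, 0.602, -0.0]
contact_force: [-0.2, 0.9, -0.2]
width: 0.0853
gripper_force: 0.0
```

move_arm(steps=[0, 0, -0.05, 0, 0.002, 0, 0.1, 0, 0, -0.05, 0, 0.002, 0, 0.1, 0, 0, -0.05, 0, 0.002, 0, 0.1, 0, 0, -0.05, 0, 0.002, 0, 0.1, 0, 0, -0.05, 0, 0.002, 0, 0.1, 0, 0, -0.05, 0, 0.002, 0, 0.1, 0, 0, -0.05, 0, 0.002, 0, 0.1, 0, 0, -0.05, 0, 0.002, 0, 0.1, 0, 0, -0.05, 0, 0.002, 0, 0.1, 0, 0, -0.05, 0, 0.002, 0, 0.1])

```text
clock: 2.15
position: [0.5127, 0.1898, 0.2984]
ee_rot: [0.0, 0.881, 0.473, 0.0]
contact_force: [-0.5, 0.6, -0.2]
width: 0.047
gripper_force: 0.0
```

Run:
```python
from h import *
d=grab(['wrist']);pickle.dump(d,open('d1.pkl','wb'));W=d['wrist']
X=[.5143,.189,.119]
for z in(.125,.181):print(z,proj(W,[X[0],X[1],z],True))
print(manip.get_state()['position'],manip.get_state()['ee_rot'],manip.get_state()['width'])
p=W['pixels']
u,v=map(int,proj(W,[X[0],X[1],.16],True));print(u,v)
x0=min(max(u-100,0),440);y0=min(max(v-75,0),330);print(x0,y0)
cv2.imwrite('pics/w1.png',cv2.resize(p[y0:y0+150,x0:x0+200],(800,600),interpolation=cv2.INTER_CUBIC))
```

```text
0.125 (np.float64(327.59060123868204), np.float64(221.4032237024034))
0.181 (np.float64(328.14684260189625), np.float64(241.95241868332872))
[0.51274104 0.18979501 0.29833642] [5.43248456e-05 8.80958206e-01 4.73194077e-01 2.98684783e-05] 0.047063088845531245
327 233
227 158
```

View pics/w1.png

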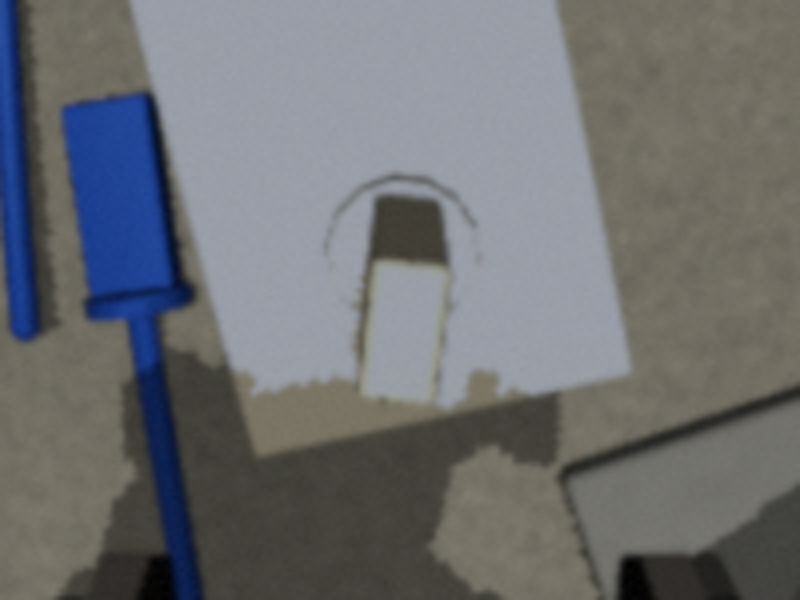

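The tab's top face in the close crop has corners (373,260), (449,265), (436,402) and (361,395). It is white with a narrow tab and small collar, so it is the thin plunger.

Run:
```python
from h import *
W=pickle.load(open('d1.pkl','rb'))['wrist']
k=lambda u,v,z:onz(W,u/4+227,v/4+158,z,True)
P=np.array([k(373,260,.181),k(449,265,.181),k(436,402,.181),k(361,395,.181)])
print(P.round(4),P.mean(0),[np.linalg.norm(P[i]-P[i-1]).round(4) for i in range(4)])
ty=(P[0]+P[1]-P[2]-P[3]);print('ty ang',np.degrees(np.arctan2(ty[1],ty[0])))
tx=(P[1]+P[2]-P[0]-P[3]);print('tx ang',np.degrees(np.arctan2(tx[1],tx[0])))
print('collar LR top',k(326,250,.125),k(482,250,.125),k(403,176,.125))
print('rack corners',k(630,373,.119),k(258,455,.119))
# vial check
T=pickle.load(open('d0.pkl','rb'));z=np.array([-.486,.1176,.866]);M=np.array([.5293,.0265,.143])
for s in(0,.065,.13):print(s,proj(T['top'],M-s*z),proj(T['side'],M-s*z))
```

```text
[[0.5172 0.2031 0.181 ]
 [0.5274 0.1953 0.181 ]
 [0.5122 0.1759 0.181 ]
 [0.5021 0.1842 0.181 ]] [0.51474254 0.18963835 0.181     ] [np.float64(0.0243), np.float64(0.0128), np.float64(0.0247), np.float64(0.0131)]
ty ang 51.68402806802017
tx ang -38.24479229559796
collar LR top [0.50153336 0.19837734 0.125     ] [0.52851265 0.18056135 0.125     ] [0.52343294 0.20263873 0.125     ]
rack corners [0.54028604 0.13787515 0.119     ] [0.46153569 0.16691123 0.119     ]
0 (np.float64(301.5815683646229), np.float64(263.98949713388805)) (np.float64(279.4643623120985), np.float64(236.03358705175927))
0.065 (np.float64(305.49108094084187), np.float64(251.7629185825703)) (np.float64(298.82525549459547), np.float64(258.49340910227323))
0.13 (np.float64(308.9444278785352), np.float64(240.96294882278636)) (np.float64(316.64802136330627), np.float64(279.16890925022625))
```

move_arm(steps=[0, 0, -0.013, 0.002, 0, -0.03, 0.1, 0, 0, -0.013, 0.002, 0, -0.06, 0.1, 0, 0, -0.013, 0.002, 0, -0.09, 0.1, 0, 0, -0.013, 0.002, 0, -0.12, 0.1, 0, 0, -0.013, 0.002, 0, -0.135, 0.1, 0, 0, -0.013, 0.002, 0, -0.147, 0.1, 0, 0, -0.013, 0.002, 0, -0.147, 0.1, 0, 0, -0.013, 0.002, 0, -0.147, -1, 0, 0, -0.013, 0.002, 0, -0.147, -1, 0, 0, -0.013, 0.002, 0, -0.147, -1], squeeze=60)

```text
clock: 3.2
position: [0.5157, 0.1899, 0.1526]
ee_rot: [0.0, 0.9, 0.437, 0.001]
contact_force: [0.9, -0.3, 2.8]
width: 0.0135
gripper_force: 58.4
```

move_arm(steps=[0, 0, 0, 0, 0, 0, -1, 0, 0, 0, 0, 0, 0, -1, 0, 0, 0, 0, 0, 0, -1, 0, 0, 0, 0, 0, 0, -1, 0, 0, 0, 0, 0, 0, -1, 0, 0, 0, 0, 0, 0.005, -1, 0, 0, 0, 0, 0, 0.01, -1, 0, 0, 0, 0, 0, 0.015, -1, 0, 0, 0, 0, 0, 0.02, -1, 0, 0, 0, 0, 0, 0.02, -1], squeeze=100)

```text
clock: 4.2
position: [0.5152, 0.1899, 0.1722]
ee_rot: [0.0, 0.9, 0.437, 0.001]
contact_force: [-0.1, -0.5, -0.2]
width: 0.0129
gripper_force: 97.3
```

move_arm(steps=[0, 0, 0, 0, 0, 0.04, -1, 0, 0, 0, 0, 0, 0.08, -1, 0, 0, 0, 0, 0, 0.12, -1, 0, 0, 0, 0, 0, 0.15, -1, 0, 0, 0, -0.01, -0.02, 0.16, -1, 0, 0, 0, -0.025, -0.06, 0.16, -1, 0, 0, 0, -0.04, -0.1, 0.16, -1, 0, 0, 0, -0.05, -0.125, 0.16, -1, 0, 0, 0, -0.06, -0.145, 0.16, -1, 0, 0, 0, -0.06, -0.145, 0.16, -1])

```text
clock: 5.2
position: [0.4534, 0.0428, 0.3314]
ee_rot: [0.0, 0.9, 0.435, -0.001]
contact_force: [1.0, 0.5, -0.7]
width: 0.013
gripper_force: 97.4
```

move_arm(steps=[-0.004, -0.016, 0, -0.005, 0, 0, -1, -0.008, -0.032, 0, -0.005, 0, 0, -1, -0.012, -0.048, 0, -0.01, 0, -0.01, -1, -0.016, -0.064, 0, -0.01, 0, -0.02, -1, -0.0196, -0.081, 0, -0.01, 0, -0.03, -1, -0.0196, -0.081, 0, -0.01, 0, -0.04, -1, -0.0196, -0.081, 0, -0.01, 0, -0.04, -1, -0.0196, -0.081, 0, -0.01, 0, -0.04, -1, -0.0196, -0.081, 0, -0.01, 0, -0.04, -1, -0.0196, -0.081, 0, -0.01, 0, -0.04, -1])

```text
clock: 6.2
position: [0.4463, 0.0446, 0.2923]
ee_rot: [0.165, 0.869, 0.421, 0.2]
contact_force: [-0.7, 0.0, 0.0]
width: 0.0128
gripper_force: 97.5
```

Run:
```python
from h import *
d=grab(['side','top','wrist']);pickle.dump(d,open('d2.pkl','wb'))
s=manip.get_state();print(s['position'],s['ee_rot'],s['contact_force'],s['qpos'])
M=np.array([.5293,.0265,.143])
def c(n,X,w,h,W,H,f=False):
    u,v=map(int,proj(d[n],X,f));im=d[n]['pixels'];x=min(max(u-w//2,0),640-w);y=min(max(v-h//2,0),480-h);print(n,x,y,W/w)
    return cv2.convertScaleAbs(cv2.resize(im[y:y+h,x:x+w],(W,H),interpolation=cv2.INTER_CUBIC),alpha=1.3)
out=np.zeros((600,800,3),np.uint8)
X=M+[-.02,.005,.03]
out[:300,:400]=c('top',X,80,60,400,300);out[:300,400:]=c('side',X,80,60,400,300)
out[300:,:400]=c('wrist',M,160,120,400,300,True)
out[300:,400:]=c('wrist',M,640,480,400,300,True)
cv2.imwrite('pics/c2.png',out)
```

```text
[0.44535363 0.04458969 0.29164968] [0.16471313 0.86903637 0.42159218 0.19976337] [-0.43998498 -0.21859874 -0.09294436] [ 0.05790357 -0.17819114  2.00220888 -0.20018966  0.82285584  0.82468908]
top 258 242 5.0
side 226 193 5.0
wrist 244 160 2.5
wrist 0 0 0.625
```

View pics/c2.png

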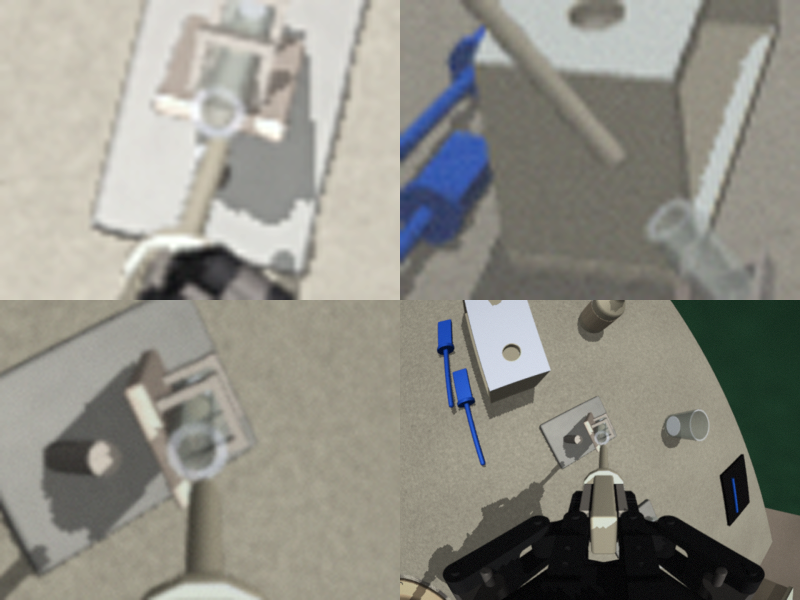

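Run:
```python
from h import *
from scipy.spatial.transform import Rotation as Ro
d=pickle.load(open('d2.pkl','rb'));T,S,W=d['top'],d['side'],d['wrist']
q=[0.16471313,0.86903637,0.42159218,0.19976337];R=Ro.from_quat(q,scalar_first=True).as_matrix()
p=np.array([0.44535363,0.04458969,0.29164968]);a=-R[:,2];print('tool -z',a)
M=np.array([.5293,.0265,.143]);z=np.array([-.486,.1176,.866])
u=np.cross(z,[0,0,1]);u/=np.linalg.norm(u);v=np.cross(z,u)
for n in d:
    C=np.array([proj(d[n],M+.0105*(u*np.cos(t)+v*np.sin(t)),n=='wrist') for t in np.linspace(0,6.28,60)])
    print(n,'ring min',C.min(0).round(1),'max',C.max(0).round(1))
    print('  tip pred',np.round(proj(d[n],p-a*(.0325+.105),n=='wrist'),1))
tt=ray(T,301.2,270);ss=ray(S,269,224.6)
print('tip tri',tri(tt,ss),'kin',p-a*(.0325+.105))
# shaft axis: intersection of planes
def pl(im,A,B):
    n=np.cross(ray(im,*A)[1],ray(im,*B)[1]);return n/np.linalg.norm(n)
ax=np.cross(pl(T,(301.2,270),(192/5+258,232/5+242)),pl(S,(269,224.6),(242.2,193)));ax/=np.linalg.norm(ax);print('axis',ax)
def st(g,nm):
    g=cv2.resize(g,None,fx=12,fy=12,interpolation=cv2.INTER_CUBIC)
    return cv2.convertScaleAbs(g,alpha=1.4)
x=[('top',288,252),('side',262,222)]
im=np.hstack([st(d[n]['pixels'][b:b+40,a_:a_+32],n) for n,a_,b in x])
cv2.imwrite('pics/m2.png',im);print(im.shape)
```

```text
tool -z [-0.4860868   0.11784605  0.86592836]
side ring min [274.7 231.7] max [284.3 240.4]
  tip pred [268.4 224.2]
top ring min [295.8 258.6] max [307.3 269.4]
  tip pred [300.5 271.4]
wrist ring min [311.6 207.6] max [337.1 232.3]
  tip pred [325.5 234.1]
tip tri (array([0.5138034 , 0.02712886, 0.17277484]), [np.float64(0.0007431433907532696), np.float64(0.0007431433907531471)]) kin [0.51219057 0.02838586 0.17258453]
axis [ 0.47274496 -0.09435336 -0.87613335]
(480, 768, 3)
```

View pics/m2.png

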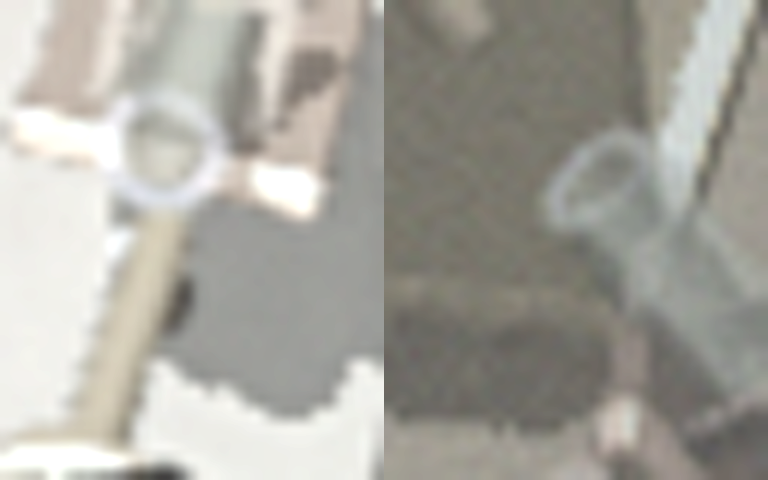

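Run:
```python
from h import *
d=pickle.load(open('d2.pkl','rb'));T,S=d['top'],d['side']
p=np.array([0.44535363,0.04458969,0.29164968]);a=np.array([-0.4860868,0.11784605,0.86592836])
print('mouth',tri(ray(T,301.55,263.95),ray(S,279.55,236.55)))
for n,rows in(('top',range(270,288,2)),('side',range(196,224,3))):
    im=d[n]['pixels'].astype(float)
    A=proj(d[n],p-a*.04);B=proj(d[n],p-a*.1375)
    for r in rows:
        uc=B[0]+(A[0]-B[0])*(r-B[1])/(A[1]-B[1]);x0=int(round(uc))-9
        if n=='top': g=im[r,x0:x0+19,2]-im[r,x0:x0+19,0]
        else: g=im[r,x0:x0+19].sum(1)/3
        print(n,r,round(uc,1),x0,g.astype(int).tolist())
```

```text
mouth (array([0.52945466, 0.02655225, 0.14170004]), [np.float64(9.832725685058325e-05), np.float64(9.832725685060071e-05)])
top 270 301.0 292 [5, 5, 5, 4, 5, 2, 5, 14, 18, 18, 18, 10, 4, 2, 2, 2, 1, 1, 3]
top 272 300.3 291 [4, 5, 5, 5, 4, 4, -3, 2, 15, 21, 20, 18, 13, 3, 2, 2, 2, 2, 3]
top 274 299.7 291 [4, 4, 5, 4, 5, 4, 4, 15, 20, 20, 19, 17, 8, 1, 2, 2, 3, 3, 1]
top 276 299.1 290 [5, 4, 5, 4, 4, 4, 3, 13, 19, 20, 19, 18, 12, 5, 2, 2, 2, 2, 3]
top 278 298.4 289 [4, 3, 4, 4, 4, 3, 3, 9, 18, 20, 19, 19, 16, 9, 4, 2, 3, 2, 2]
top 280 297.8 289 [4, 5, 5, 4, 5, 5, 6, 16, 19, 20, 19, 17, 6, 2, 2, 3, 3, 2, 3]
top 282 297.2 288 [4, 5, 5, 4, 3, 4, 5, 13, 19, 20, 19, 17, 8, 4, 3, 2, 2, 2, 3]
top 284 296.6 288 [4, 4, 4, 5, 4, 3, 8, 18, 20, 20, 18, 12, 3, 3, 4, 4, 5, 4, 3]
top 286 295.9 287 [4, 4, 4, 3, 3, 4, 6, 14, 19, 19, 20, 17, 6, 4, 3, 2, 3, 3, 4]
side 196 244.1 235 [110, 107, 108, 108, 107, 98, 79, 81, 90, 98, 105, 113, 122, 137, 148, 151, 152, 150, 147]
side 199 246.6 238 [107, 109, 101, 93, 92, 125, 86, 87, 94, 104, 110, 115, 121, 141, 151, 150, 148, 149, 150]
side 202 249.2 240 [62, 99, 150, 150, 149, 137, 88, 80, 92, 99, 104, 113, 121, 138, 149, 148, 152, 150, 151]
side 205 251.8 243 [124, 121, 122, 123, 128, 108, 88, 84, 92, 103, 111, 114, 120, 140, 151, 149, 152, 150, 152]
side 208 254.4 245 [85, 84, 83, 81, 88, 82, 79, 80, 87, 96, 106, 110, 109, 93, 88, 80, 85, 85, 86]
side 211 257.0 248 [82, 84, 83, 83, 81, 76, 77, 84, 93, 101, 108, 111, 104, 84, 82, 82, 83, 84, 85]
side 214 259.6 251 [83, 85, 82, 82, 83, 81, 77, 87, 96, 106, 113, 114, 93, 84, 84, 81, 82, 84, 80]
side 217 262.2 253 [82, 85, 82, 81, 84, 76, 75, 80, 91, 100, 110, 116, 103, 89, 85, 83, 84, 83, 82]
side 220 264.8 256 [84, 82, 85, 82, 81, 81, 80, 85, 97, 106, 111, 113, 99, 83, 81, 85, 81, 84, 85]
side 223 267.4 258 [84, 83, 84, 87, 84, 81, 76, 81, 93, 101, 110, 112, 101, 84, 82, 84, 82, 84, 84]
```

move_arm(steps=[0, 0, 0, 0.0005, 0.003, 0, -1, 0, 0, 0, 0.0005, 0.003, 0, -1, 0, 0, 0, 0.0045, 0.002, -0.007, -1, 0, 0, 0, 0.0086, 0.001, -0.0144, -1, 0, 0, 0, 0.0127, 0, -0.0217, -1, 0, 0, 0, 0.0127, 0, -0.0217, -1, 0, 0, 0, 0.0127, 0, -0.0217, -1, 0, 0, 0, 0.0127, 0, -0.0217, -1, 0, 0, 0, 0.0127, 0, -0.0217, -1, 0, 0, 0, 0.0127, 0, -0.0217, -1], squeeze=110)

```text
clock: 7.35
position: [0.4575, 0.0448, 0.27]
ee_rot: [0.165, 0.869, 0.422, 0.2]
contact_force: [-0.3, -0.3, -0.9]
width: 0.013
gripper_force: 107.1
```

Run:
```python
from h import *
from scipy.spatial.transform import Rotation as Ro
d=grab(['side','top','wrist']);pickle.dump(d,open('d3.pkl','wb'))
s=manip.get_state();p=s['position'];a=-Ro.from_quat(s['ee_rot'],scalar_first=True).as_matrix()[:,2];print(p,a)
out=[]
M=np.array([.5293,.0265,.143])
for n,k in(('top',10),('side',10),('wrist',6)):
    u,v=map(int,proj(d[n],M,n=='wrist'));w,h=(26,60) if k==10 else (44,100);print(n,u-w//2,v-h//2)
    out.append(cv2.convertScaleAbs(cv2.resize(d[n]['pixels'][v-h//2:v+h//2,u-w//2:u+w//2],(260,600),interpolation=cv2.INTER_CUBIC),alpha=1.4))
cv2.imwrite('pics/c3.png',np.hstack(out))
```

```text
[0.45745554 0.04480082 0.26984033] [-0.48642064  0.1176086   0.86577317]
top 288 233
side 266 206
wrist 305 181
```

View pics/c3.png

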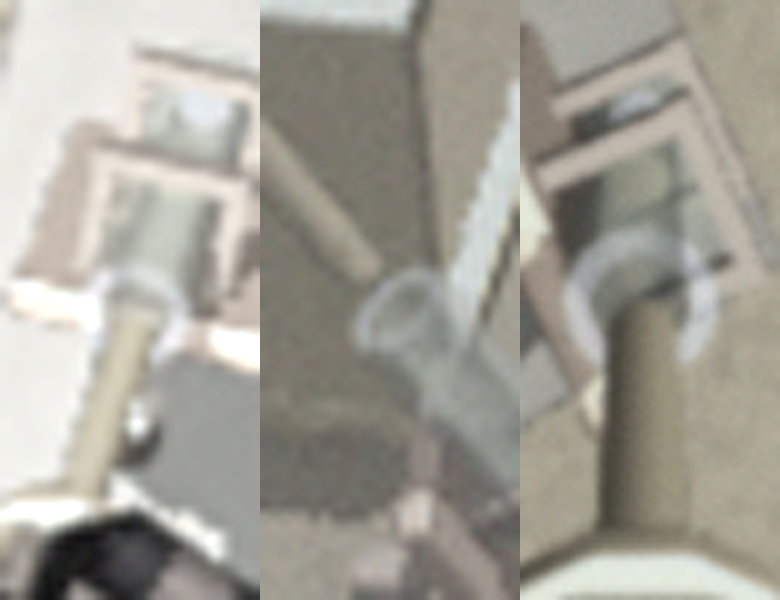

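The shaft tip is centred on the ring in all three views: top tip (130,310) against ring (135,312), and wrist tip (645,305) against ring (641,295). I'm entering slowly.

move_arm(steps=[0, 0, 0, 0.0012, -0.0003, -0.0022, -1, 0, 0, 0, 0.0024, -0.0006, -0.0043, -1, 0, 0, 0, 0.0036, -0.0009, -0.0065, -1, 0, 0, 0, 0.0049, -0.0012, -0.0087, -1, 0, 0, 0, 0.0061, -0.0015, -0.0108, -1, 0, 0, 0, 0.0073, -0.0018, -0.013, -1, 0, 0, 0, 0.0085, -0.0021, -0.0152, -1, 0, 0, 0, 0.0097, -0.0024, -0.0173, -1, 0, 0, 0, 0.0109, -0.0026, -0.0195, -1, 0, 0, 0, 0.0122, -0.0029, -0.0217, -1])

```text
clock: 8.5
position: [0.4697, 0.0419, 0.2477]
ee_rot: [0.165, 0.869, 0.422, 0.2]
contact_force: [0.5, -0.3, -0.2]
width: 0.0128
gripper_force: 107.1
```

move_arm(steps=[0, 0, 0, 0.0015, -0.0004, -0.0026, -1, 0, 0, 0, 0.0029, -0.0007, -0.0052, -1, 0, 0, 0, 0.0044, -0.0011, -0.0078, -1, 0, 0, 0, 0.0058, -0.0014, -0.0104, -1, 0, 0, 0, 0.0073, -0.0018, -0.013, -1, 0, 0, 0, 0.0088, -0.0021, -0.0156, -1, 0, 0, 0, 0.0102, -0.0025, -0.0182, -1, 0, 0, 0, 0.0117, -0.0028, -0.0208, -1, 0, 0, 0, 0.0131, -0.0032, -0.0234, -1, 0, 0, 0, 0.0146, -0.0035, -0.026, -1])

```text
clock: 9.5
position: [0.4844, 0.0383, 0.2217]
ee_rot: [0.165, 0.869, 0.422, 0.2]
contact_force: [0.4, 0.3, -0.7]
width: 0.0128
gripper_force: 107.1
```

Run:
```python
from h import *
d=grab(['side','top','wrist']);pickle.dump(d,open('d4.pkl','wb'))
s=manip.get_state();print(s['position'],s['contact_force'],s['moment'])
out=[];M=np.array([.5293,.0265,.143])
for n in('top','side','wrist'):
    u,v=map(int,proj(d[n],M,n=='wrist'));w,h=(26,60) if n!='wrist' else (44,100)
    out.append(cv2.convertScaleAbs(cv2.resize(d[n]['pixels'][v-h//2:v+h//2,u-w//2:u+w//2],(260,600),interpolation=cv2.INTER_CUBIC),alpha=1.4))
cv2.imwrite('pics/c4.png',np.hstack(out))
```

```text
[0.48420125 0.0383146  0.22163545] [-0.1125411  -0.08072361 -0.70097075] [0.03855793 0.25737943 0.01454227]
```

View pics/c4.png

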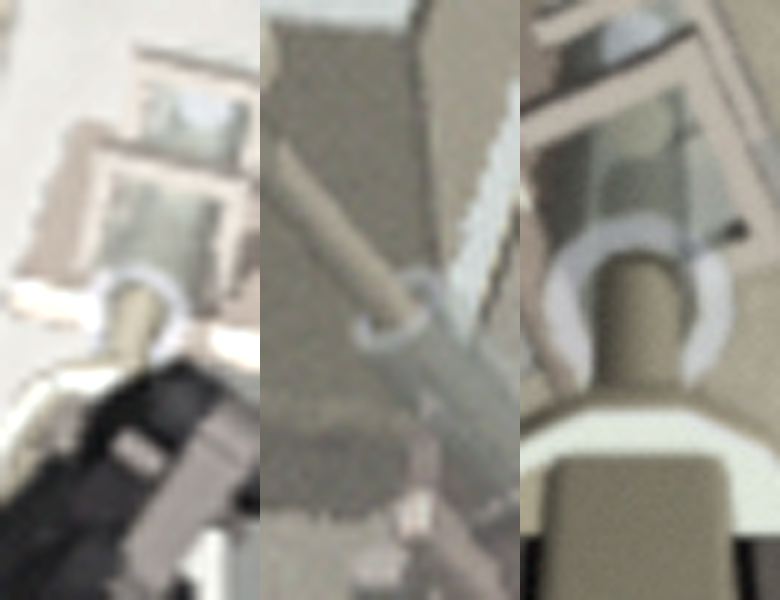

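The shaft is inside the vial and centred in all three views, with no contact force.

move_arm(steps=[0, 0, 0, 0.0015, -0.0004, -0.0026, -1, 0, 0, 0, 0.0029, -0.0007, -0.0052, -1, 0, 0, 0, 0.0044, -0.0011, -0.0078, -1, 0, 0, 0, 0.0058, -0.0014, -0.0104, -1, 0, 0, 0, 0.0073, -0.0018, -0.013, -1, 0, 0, 0, 0.0088, -0.0021, -0.0156, -1, 0, 0, 0, 0.0102, -0.0025, -0.0182, -1, 0, 0, 0, 0.0117, -0.0028, -0.0208, -1, 0, 0, 0, 0.0131, -0.0032, -0.0234, -1, 0, 0, 0, 0.0146, -0.0035, -0.026, -1])

```text
clock: 10.65
position: [0.4989, 0.0349, 0.196]
ee_rot: [0.165, 0.869, 0.422, 0.2]
contact_force: [-2.8, 0.2, 4.5]
width: 0.0128
gripper_force: 108.0
```

move_arm(steps=[0, 0, 0, 0.001, -0.0002, -0.0017, -1, 0, 0, 0, 0.0019, -0.0005, -0.0035, -1, 0, 0, 0, 0.0029, -0.0007, -0.0052, -1, 0, 0, 0, 0.0039, -0.0009, -0.0069, -1, 0, 0, 0, 0.0049, -0.0012, -0.0087, -1, 0, 0, 0, 0.0058, -0.0014, -0.0104, -1, 0, 0, 0, 0.0068, -0.0017, -0.0121, -1, 0, 0, 0, 0.0078, -0.0019, -0.0139, -1, 0, 0, 0, 0.0087, -0.0021, -0.0156, -1, 0, 0, 0, 0.0097, -0.0024, -0.0173, -1])

```text
clock: 11.65
position: [0.5087, 0.0325, 0.1785]
ee_rot: [0.165, 0.869, 0.422, 0.2]
contact_force: [-3.0, 0.2, 4.0]
width: 0.0126
gripper_force: 108.0
```

move_arm(steps=[0, 0, 0, 0.0003, -0.0001, -0.0005, -1, 0, 0, 0, 0.0006, -0.0001, -0.001, -1, 0, 0, 0, 0.0009, -0.0002, -0.0016, -1, 0, 0, 0, 0.0012, -0.0003, -0.0021, -1, 0, 0, 0, 0.0015, -0.0004, -0.0026, -1, 0, 0, 0, 0.0017, -0.0004, -0.0031, -1, 0, 0, 0, 0.002, -0.0005, -0.0036, -1, 0, 0, 0, 0.0023, -0.0006, -0.0042, -1, 0, 0, 0, 0.0026, -0.0006, -0.0047, -1, 0, 0, 0, 0.0029, -0.0007, -0.0052, -1])

```text
clock: 12.65
position: [0.5115, 0.0317, 0.1734]
ee_rot: [0.165, 0.869, 0.422, 0.2]
contact_force: [-4.3, 0.8, 5.0]
width: 0.013
gripper_force: 107.9
```

move_arm(steps=[0, 0, 0, 0.0001, 0, -0.0002, -1, 0, 0, 0, 0.0002, 0, -0.0003, -1, 0, 0, 0, 0.0003, -0.0001, -0.0005, -1, 0, 0, 0, 0.0004, -0.0001, -0.0007, -1, 0, 0, 0, 0.0005, -0.0001, -0.0009, -1, 0, 0, 0, 0.0006, -0.0001, -0.001, -1, 0, 0, 0, 0.0007, -0.0002, -0.0012, -1, 0, 0, 0, 0.0008, -0.0002, -0.0014, -1, 0, 0, 0, 0.0009, -0.0002, -0.0016, -1, 0, 0, 0, 0.001, -0.0002, -0.0017, -1])

```text
clock: 13.65
position: [0.5123, 0.0316, 0.172]
ee_rot: [0.165, 0.869, 0.422, 0.2]
contact_force: [-6.6, 1.4, 10.0]
width: 0.0126
gripper_force: 108.5
```

move_arm(steps=[0, 0, 0, 0.0001, 0, -0.0001, -1, 0, 0, 0, 0.0001, 0, -0.0002, -1, 0, 0, 0, 0.0002, 0, -0.0003, -1, 0, 0, 0, 0.0002, -0.0001, -0.0004, -1, 0, 0, 0, 0.0002, -0.0001, -0.0004, -1, 0, 0, 0, 0.0002, -0.0001, -0.0004, -1, 0, 0, 0, 0.0002, -0.0001, -0.0004, -1, 0, 0, 0, 0.0002, -0.0001, -0.0004, -1, 0, 0, 0, 0.0002, -0.0001, -0.0004, -1, 0, 0, 0, 0.0002, -0.0001, -0.0004, -1])

```text
clock: 14.65
position: [0.5123, 0.0316, 0.172]
ee_rot: [0.165, 0.869, 0.422, 0.2]
contact_force: [-8.6, 1.9, 11.7]
width: 0.013
gripper_force: 109.1
```

Run:
```python
from h import *
d=grab(['side','top','wrist']);pickle.dump(d,open('d5.pkl','wb'))
s=manip.get_state();print(s['position'],s['contact_force'],s['moment'])
out=[];M=np.array([.5293,.0265,.143])
for n in('top','side','wrist'):
    u,v=map(int,proj(d[n],M,n=='wrist'));w,h=(26,60) if n!='wrist' else (44,100)
    v-=(n=='side')*10
    out.append(cv2.convertScaleAbs(cv2.resize(d[n]['pixels'][v-h//2:v+h//2,u-w//2:u+w//2],(260,600),interpolation=cv2.INTER_CUBIC),alpha=1.4))
cv2.imwrite('pics/c5.png',np.hstack(out))
```

```text
[0.51229041 0.03156223 0.1719986 ] [-9.24958086  1.88819699 12.844105  ] [ 0.07033078  0.60439937 -0.00729609]
```

View pics/c5.png

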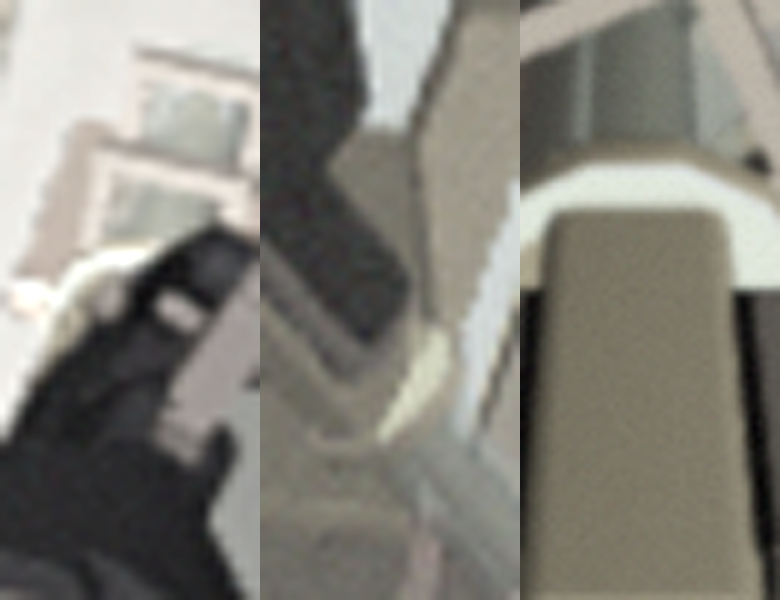

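The collar is on the lip: position is stalled while force rises. I'm pressing up to about 20 N on the lip beyond the plug's 6 N and holding.

move_arm(steps=[0, 0, 0, 0.0001, 0, -0.0002, -1, 0, 0, 0, 0.0002, 0, -0.0004, -1, 0, 0, 0, 0.0003, -0.0001, -0.0006, -1, 0, 0, 0, 0.0005, -0.0001, -0.0008, -1, 0, 0, 0, 0.0006, -0.0001, -0.001, -1, 0, 0, 0, 0.0007, -0.0002, -0.0012, -1, 0, 0, 0, 0.0007, -0.0002, -0.0012, -1, 0, 0, 0, 0.0007, -0.0002, -0.0012, -1, 0, 0, 0, 0.0007, -0.0002, -0.0012, -1, 0, 0, 0, 0.0007, -0.0002, -0.0012, -1])

```text
clock: 15.8
position: [0.5124, 0.0316, 0.1719]
ee_rot: [0.165, 0.869, 0.422, 0.2]
contact_force: [-19.0, 3.3, 23.8]
width: 0.0127
gripper_force: 111.7
```

move_arm(steps=[0, 0, 0, 0, 0, 0, -1, 0, 0, 0, 0, 0, 0, -1, 0, 0, 0, 0, 0, 0, -1, 0, 0, 0, 0, 0, 0, -1, 0, 0, 0, 0, 0, 0, -1, 0, 0, 0, 0, 0, 0, -1, 0, 0, 0, 0, 0, 0, -1, 0, 0, 0, 0, 0, 0, -1, 0, 0, 0, 0, 0, 0, -1, 0, 0, 0, 0, 0, 0, -1])

```text
clock: 16.8
position: [0.5123, 0.0316, 0.1719]
ee_rot: [0.165, 0.869, 0.422, 0.2]
contact_force: [-18.2, 3.3, 25.0]
width: 0.0129
gripper_force: 111.7
```

move_arm(steps=[0, 0, 0, -0.0002, 0.0001, 0.0004, -1, 0, 0, 0, -0.0004, 0.0001, 0.0008, -1, 0, 0, 0, -0.0007, 0.0002, 0.0012, -1, 0, 0, 0, -0.0007, 0.0002, 0.0012, -1, 0, 0, 0, -0.0007, 0.0002, 0.0012, 0, 0, 0, 0, -0.0007, 0.0002, 0.0012, 0.1, 0, 0, 0, -0.0007, 0.0002, 0.0012, 0.1, 0, 0, 0, -0.0007, 0.0002, 0.0012, 0.1, 0, 0, 0, -0.0007, 0.0002, 0.0012, 0.1, 0, 0, 0, -0.0007, 0.0002, 0.0012, 0.1])

```text
clock: 17.8
position: [0.5126, 0.0314, 0.1712]
ee_rot: [0.165, 0.869, 0.422, 0.2]
contact_force: [-0.0, -0.2, -0.3]
width: 0.0471
gripper_force: 0.0
```

move_arm(steps=[0, 0, 0, -0.005, 0.0012, 0.0087, 0.1, 0, 0, 0, -0.01, 0.0024, 0.0173, 0.1, 0, 0, 0, -0.02, 0.0047, 0.0346, 0.1, 0, 0, 0, -0.03, 0.0071, 0.052, 0.1, 0, 0, 0, -0.04, 0.0095, 0.07, 0.1, 0, 0, 0, -0.05, 0.012, 0.087, 0.1, 0, 0, 0, -0.06, 0.0145, 0.105, 0.1, 0, 0, 0, -0.07, 0.017, 0.122, 0.1, 0, 0, 0, -0.07, 0.017, 0.122, 0.1, 0, 0, 0, -0.07, 0.017, 0.122, 0.1])

```text
clock: 18.8
position: [0.4424, 0.0486, 0.294]
ee_rot: [0.165, 0.869, 0.422, 0.201]
contact_force: [-0.7, 0.0, -0.0]
width: 0.047
gripper_force: 0.0
```

Run:
```python
from h import *
d=grab(['side','top','wrist']);pickle.dump(d,open('d6.pkl','wb'))
s=manip.get_state();print(s['clock'],s['position'],s['contact_force'],s['width'])
M=np.array([.5293,.0265,.143]);o=[]
for n,w,h in(('top',54,80),('side',54,80),('wrist',108,160)):
    u,v=map(int,proj(d[n],M,n=='wrist'));v=max(v-10,h//2)
    o.append(cv2.convertScaleAbs(cv2.resize(d[n]['pixels'][v-h//2:v+h//2,u-w//2:u+w//2],(266,400),interpolation=cv2.INTER_CUBIC),alpha=1.4))
cv2.imwrite('pics/c6.png',np.hstack(o))
```

```text
18.95 [0.44228713 0.04833891 0.29220206] [ 0.11199739 -0.82186706  0.06355428] 0.04719515367305645
```

View pics/c6.png

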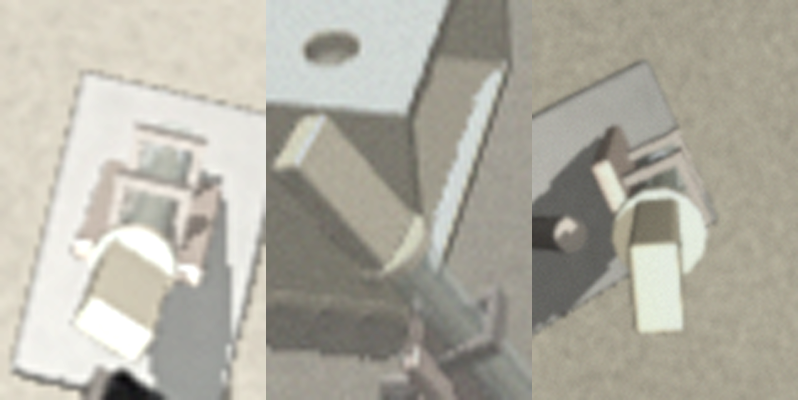

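The plunger is seated: the collar sits flush on the lip, the tab is aligned with the vial, and the gripper is clear.

```bash
python3 -c "
from rig import manip
print(manip.sign_off())"
```

```text
the job is handed in; nothing more can be done
None
```

The thin plunger is in the narrow vial with its collar on the lip, pressed at about 30 N along the vial (roughly 24 N of it on the lip, allowing 6 N for the plug) for just over a second, released and handed in at about 19 s; sign-off returned no verdict.

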